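# Clear the label reader and present a reference slide to it

## Task

The little dropping bottle with the red bulb has been left in front of the label reader: set it back midway between the amber bottle and the white bottle, keeping it upright. Then take the orange slide out of the rack by its plain end (the frosted label end, the one with the notched top corner, must not be fingered) and present it to the reader label up: notched edge uppermost, label tipped up squarely into the reader's window and centred about 10 cm in front of it. Finish while still holding the slide there, steady and touching nothing else, with everything else left where it stands.

Things in the scene. Friction and masses are not known exactly. Their poses are not given: they have to be found in the camera images.
- dropper: Small round dropping bottle, pale blue glass: body 32 mm across and straight to 50 mm high, black screw collar 21 mm across from 58 to 69 mm, red rubber bulb to 84 mm. Loose, about 50 g. Starts standing in front of the label reader. Origin at the centre of its underside, z axis up when upright.
- amber: Amber reagent bottle with black cap, 44 mm across, 80 mm high, loose. Origin at the centre of its underside. Its centre is about 150 mm from that of the white bottle. To stay where it is.
- white: White reagent bottle with blue cap, 44 mm across, 80 mm high, loose. Origin at the centre of its underside. To stay where it is.
- rack: White slide rack, fixed, 92 (x) by 172 (y) mm, turned anyhow. Base 6 thick; comb rails along y at x = +-30, tops 18 above the bench, hold slides on edge in 10 mm slots along x at y = -55, 0, 55; end stops at x = +-42, 20 high. Origin: centre of underside. Holds the orange, blue and green slide in any order; lift a slide straight up.
- orange: Orange-framed glass slide on its long edge in the rack: 76 long (x), 8 thick (y), 36 high (z, up), loose, 50 g. Origin: middle of its lower edge, 6 above the bench. Frosted white label on the +y face at the +x end (x 16 to 38); that end's upper corner is notched 9 x 9: label facing you and notched edge up, the notch is top left. Window x -16 to 16; hold the plain end, x -38 to -11.
- orange_end: The frosted label end of the orange slide (x from 16 to 38 mm of the slide, with the notch), part of that slide. Origin at the centre of the label, on the label face: at (27, 4, 15) mm in the slide's frame; same axes as the slide (+y out of the label).
- blue: Blue slide, same shape as the orange one, stands in another slot, may face the other way. To stay where it is.
- green: Green slide, same shape as the orange one, stands in the remaining slot. To stay where it is.
- reader_head: Label reader's head: grey imager 75 x 64 x 36 mm, fixed on a gooseneck that rises behind it from a round black foot (104 across). Origin: centre of its dark window, 205 above the bench. It looks along its -x, to the robot's side and 0.70 rad down; +y is level, +z square to both, up and towards the robot. It reads a label 100 mm out along -x.
- beaker: Glass beaker, 68 mm across, 90 mm high, loose bystander. Origin at the centre of its underside.
- wash_bottle: White wash bottle with red cap and bent spout, 68 mm across, 200 mm high, loose bystander. Origin at the centre of its underside.
- calculator: Black and orange pocket calculator, 83 x 163 x 17 mm, lying flat, loose bystander. Origin at the centre of its underside.

How it is judged:
On the way, in this order (a step that is already met when the one before it is completed fails the run):
1. the dropping bottle stands released midway between the amber and the white bottle (horizontal distance between dropper and amber below 0.085 m and horizontal distance between dropper and white below 0.085 m and height (world z) of dropper below 0.006 m and angle between dropper's own z axis and vertical below 0.1 rad and linear speed of dropper below 0.02 m/s and contact force between the fingers and dropper below 0.1 N), for 0.3 s.
2. the orange slide has been lifted clear of the rack, held by the fingers (height (world z) of orange above 0.05 m and contact force between the fingers and orange above 1 N), for 0.2 s.
At the end, for the whole second after the job is handed in: Orange slide at rest, held only by fingers on its plain end, notched edge up; label 70-130 mm from the reader's window, within 20 mm of its axis either way, facing it and up, within 0.35 rad of square; dropping bottle upright on the bench, released, at most 85 mm from the amber and the white bottle (all of step 1 and x of orange_end in the frame of reader_head between -0.13 and -0.07 m and y of orange_end in the frame of reader_head between -0.02 and 0.02 m and z of orange_end in the frame of reader_head between -0.02 and 0.02 m and angle between the y axis of orange and the x axis of reader_head, either way round below 0.35 rad and angle between orange's own y axis and vertical below 1.2 rad and angle between orange's own z axis and vertical below 1.2 rad and contact force between the fingers and orange above 2 N and contact force between the fingers and orange_end below 0.3 N and contact force between each of reader_head, wash_bottle, dropper and orange below 0.1 N and x of the grasp point in the frame of orange below -0.01 m and height (world z) of orange above 0.06 m and linear speed of orange below 0.03 m/s and angular speed of orange below 0.3 rad/s); the arm keeps its last pose, push and grip.
It fails at once if the fingers pressed on the frosted label end of the orange slide (contact force between the fingers and orange_end above 0.5 N).
It fails at once if the dropping bottle was tipped (angle between dropper's own z axis and vertical above 0.5 rad).
It fails at once if the slide was struck against the reader (contact force between orange and reader_head above 1 N).
It fails at once if the amber or white bottle was shifted, or another slide taken or knocked (distance of any of amber, white from where it was at the start of the episode above 0.015 m or distance of any of blue, green from where it was at the start of the episode above 0.01 m).
It fails at once if a bystander was disturbed (distance of any of beaker, wash_bottle, calculator from where it was at the start of the episode above 0.02 m).
It also fails if it takes over 61 s, if anything falls off the work surface, if the arm or the gripper's body presses on something with over 40 N, if the wrist force passes 120 N, or if a joint passes its speed limit or range.

## Robot

A 7-joint arm with a two-finger parallel gripper is mounted at the origin on the work surface. World frame = base frame: x ahead of the robot, y to its left, z up, the work surface at z = 0. Lengths are in m, angles in rad, forces in N, time in s.
With the tool pointing down it reaches from about 0.4 to 0.9 m from the base axis. Payload 5.5 kg.
Tool frame: the origin (TCP) lies midway between the tips of the shut fingers; the grasp point (between the pads) lies 19 mm behind it; x points along the fingers, z is the direction in which the jaws open and shut, and the axes are right-handed (so a half turn about x gives the same grasp; the last joint's range is limited). The gripper opens to 92 mm and grips with 3 to 60 N. Pads are 19 mm wide; open, the fingers measure 130 mm over their backs; the gripper's body (75 mm by 190 mm) begins 47 mm behind the grasp point.
Start: joints at [-1.054, 0.501, -0.427, 1.55, 0.221, 1.138, -0.21], TCP at [0.163, 0.629, 0.227] pointing down, gripper open.
Joint ranges: [-2.88, 2.88], [-0.31, 2.03], [-1.54, 1.56], [0.2, 2.42], [-1.41, 4.55], [0.19, 2.02], [-2.57, 2.57]. Speed limits (rad/s): [2.57, 2.57, 3.14, 3.14, 3.14, 3.14, 3.14].

## Interface

Orientations are given as a unit quaternion [x, y, z, w].
In Python, from plant import env, cams, ticket, find_in, tip_of gives the robot as it stands.
- The arm moves only by the tool servo_tool, never from a script. Its argument "steps" is one flat list of numbers, 5 for each row, row after row: the shift along the world's x, y, z each as a share of 250 mm, from -1 to 1, then the turn about the world's z as a share of pi rad, from -1 to 1, then the finger opening in mm, from 0 to 91.8. A call has 1 to 12 rows; each row shifts and turns the pose as measured when the row begins; what a row does not reach is not made up. A row lasts 1/12 s, in which the tool goes at most 41.7 mm and 7.16 degrees, less where a joint would pass 70% of its speed; a pose out of reach is approached as far as the arm can. A call with a number of a shift or a turn outside -1 to 1 is refused whole. A call with a gripper value outside its range is refused whole. The fingers move at their own pace and stop on an object; "force" is the grip in N (left out, the last holds). Time passes only in rows, so rows that do not move let the fingers close. It gives the time, the measured TCP pose, the force and the opening at its end, in the units of the state.
- env.observe(): the state, without advancing time (a new reading comes with each control period).
- cams.get_image(name): name is "scene" or "top" or "wrist"; returns (picture, depth): 420x560x3 uint8, red, green, blue; 420x560 float32, m along the optical axis (not along the pixel's ray), 0 where there is no reading.
- cams.get_calibration(name): a dict with "mtx" (3x3 intrinsics, pixels), "pose" (4x4, takes a point from camera to world coordinates); the wrist camera has in their place "tool_from_camera" (4x4, takes a point from camera to tool coordinates, whose origin is the TCP and whose axes are the tool frame's). Camera axes: x right, y down, z forward; pixel columns grow to the right and rows downward; lengths in m; the calibration is good to about 2 mm. A picture is of the moment at which its call begins: read the wrist's pose just before it. get_calibration takes no time and is no camera call.
- ticket.hand_in(): hands the job in, once; it reports no verdict.
Trained networks look in the newest picture that a camera, given by its name, has taken for a name from the list of things; names that differ only in an ending like _2 or _b are one class to them, and where a whole thing is asked for, a point or a joint stands for the part that bears it (a point fixed in the world has none). Each returns a list of dicts, best first, with "p" (0 to 1); they miss things now and then, are a little off and sometimes report something else, mostly with a low value. They report only what shows in the picture. A call takes as long as a camera call.
- find_in(camera, label): "rect" ([left, top, right, bottom] in pixels, round what is visible of it).
- tip_of(camera, label): "xy" ([column, row] in pixels: a listed point, or the origin of a listed thing).
The state is a dict: "t": time; "joint_positions": joint angles; "joint_vel": joint speeds; "joint_torque": joint torques, N m; "tcp_pos": TCP position; "orientation": TCP orientation; "wrist_force": force on the tool from outside, world axes, zero at the start; "ft_torque": the same for the moment, N m; "width": finger opening in m.
Only numpy, scipy, OpenCV 4.12 (cv2) and the standard library are available. Lean on these libraries where they do the work, as an engineer would, in place of code of your own. Each camera call takes 0.05 s, during which the arm holds its last target.

## Working session

There is one attempt and no reset: what is moved stays moved. The work goes in short steps, Python scripts to look and compute and a tool call to move; the robot and the scene stay as the last step left them, time stands still between calls to the robot, and variables do not carry over. Pictures are saved under pics/ and viewed, and the job is handed in when it is done.

Besides the shell and the picture viewer there is one more tool, called after ">>>" as name(argument=value, ...) on one line, values as JSON. servo_tool: Moves the arm, as the interface text tells. Its arguments: {"type":"object","properties":{"steps":{"type":"array","items":{"type":"number"}},"force":{"type":"number"}},"required":["steps"]}

```bash
ls -la; mkdir -p pics
cat > h.py <<'E'
import numpy as np, cv2
from plant import env,cams,ticket,find_in,tip_of
from scipy.spatial.transform import Rotation as R
def snap(n,f):
    s=env.observe(); im,d=cams.get_image(n)
    cv2.imwrite(f'pics/{f}.png',im[:,:,::-1]); np.savez(f'/tmp/{f}.npz',im=im,d=d,pos=s['tcp_pos'],q=s['orientation'])
    return im,d,s
def cal(n,s=None):
    c=cams.get_calibration(n); K=np.array(c['mtx'])
    if n=='wrist':
        T=np.eye(4);T[:3,:3]=R.from_quat(s['orientation']).as_matrix();T[:3,3]=s['tcp_pos']
        return K,T@np.array(c['tool_from_camera'])
    return K,np.array(c['pose'])
def ray(n,uv,s=None):
    K,P=cal(n,s); v=P[:3,:3]@np.linalg.solve(K,[uv[0],uv[1],1]); return P[:3,3],v
def atz(n,uv,z,s=None):
    o,v=ray(n,uv,s); return o+v*(z-o[2])/v[2]
def cloud(n,d,s=None):
    K,P=cal(n,s); h,w=d.shape; u,v=np.meshgrid(np.arange(w),np.arange(h))
    c=np.stack([(u-K[0,2])/K[0,0]*d,(v-K[1,2])/K[1,1]*d,d],-1)
    p=c@P[:3,:3].T+P[:3,3]; p[d==0]=np.nan; return p
E
python3 - <<'E'
from h import *
np.set_printoptions(precision=4,suppress=True)
s=env.observe(); print(s)
for n in ['scene','top','wrist']:
    im,d,s=snap(n,n+'0')
print(cams.get_calibration('scene'),cams.get_calibration('top'),cams.get_calibration('wrist'))
E
```

```text
total 12
drwxr-xr-x  3 agent agent 4096 Dec  7 07:15 .
drwxr-xr-x 23 root  root  4096 Dec  7 07:15 ..
drwxr-xr-x  2 agent agent 4096 Dec  7 07:15 pics
{'t': 0.0, 'joint_positions': array([-1.0538,  0.5019, -0.4268,  1.5514,  0.2208,  1.1383, -0.2103]), 'joint_vel': array([-0.0011,  0.0005, -0.0016,  0.0008, -0.0006, -0.0013, -0.0003]), 'joint_torque': array([  0.0005, -56.6615,  -5.8167, -27.9102,  -0.0688,   0.0305,
         0.0002]), 'tcp_pos': array([0.1631, 0.6285, 0.2257]), 'orientation': array([-0.4331,  0.5598,  0.4323,  0.5587]), 'wrist_force': array([-0.6718, -0.2155, -0.0909]), 'ft_torque': array([ 0.0013, -0.0521, -0.0214]), 'width': 0.09216671316848582}
{'mtx': array([[398.3775,   0.    , 282.0146],
       [  0.    , 398.3775, 207.3743],
       [  0.    ,   0.    ,   1.    ]]), 'pose': array([[ 0.272 ,  0.8072, -0.5239,  1.0327],
       [ 0.9623, -0.2324,  0.1415, -0.1233],
       [-0.0075, -0.5426, -0.8399,  0.8392],
       [ 0.    ,  0.    ,  0.    ,  1.    ]])} {'mtx': array([[437.7473,   0.    , 269.2774],
       [  0.    , 437.7473, 209.2368],
       [  0.    ,   0.    ,   1.    ]]), 'pose': array([[ 0.0006, -0.9972,  0.0753,  0.4881],
       [-0.9999,  0.0006,  0.0157, -0.0146],
       [-0.0157, -0.0753, -0.997 ,  1.2648],
       [ 0.    ,  0.    ,  0.    ,  1.    ]])} {'mtx': array([[316.9723,   0.    , 284.3572],
       [  0.    , 316.9723, 210.0347],
       [  0.    ,   0.    ,   1.    ]]), 'tool_from_camera': array([[-0.0003, -0.2666,  0.9638, -0.1581],
       [ 0.0005, -0.9638, -0.2666,  0.072 ],
       [ 1.    ,  0.0004,  0.0004,  0.    ],
       [ 0.    ,  0.    ,  0.    ,  1.    ]])}
```

View pics/scene0.png

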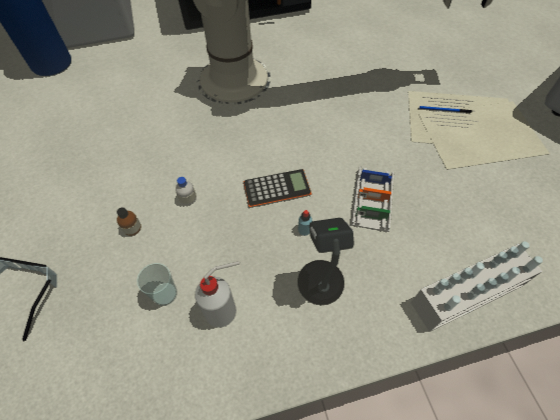

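View pics/top0.png

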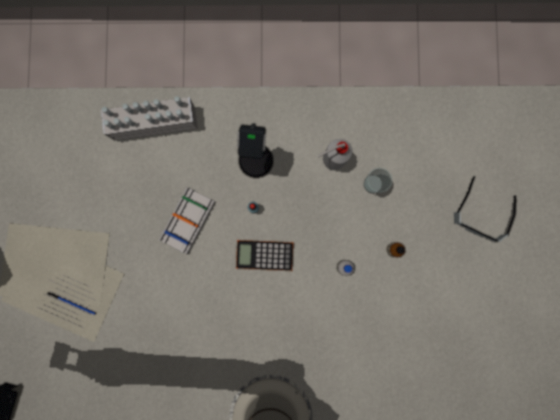

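View pics/wrist0.png

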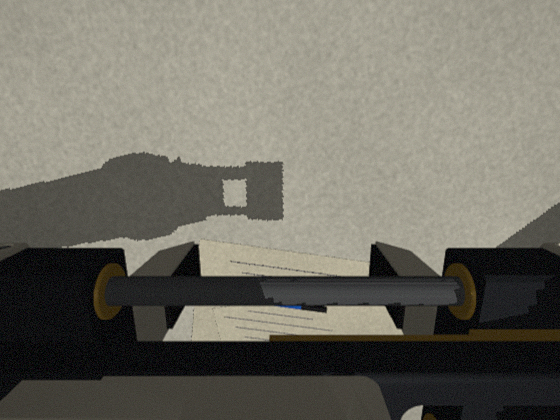

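```bash
cat > det.py <<'E'
from h import *
np.set_printoptions(precision=3,suppress=True)
H=dict(dropper=.0,amber=0,white=0,rack=0,orange=.006,orange_end=.021,blue=.006,green=.006,reader_head=.205,beaker=0,wash_bottle=0,calculator=0)
for k in H:
    out=[];rays=[]
    for n in ['top','scene']:
        a=tip_of(n,k); b=find_in(n,k)
        if a: 
            rays.append(ray(n,a[0]['xy'])); out.append((n,np.round(a[0]['xy'],1),round(a[0]['p'],2),atz(n,a[0]['xy'],H[k])[:2]))
        if b: out.append((np.round(b[0]['rect']),round(b[0]['p'],2)))
    X=None
    if len(rays)==2:
        A=np.zeros((3,3));c=np.zeros(3)
        for o,v in rays:
            v=v/np.linalg.norm(v);M=np.eye(3)-np.outer(v,v);A+=M;c+=M@o
        X=np.linalg.solve(A,c)
    print(k,*out,'TRI',X)
E
python3 det.py
```

```text
dropper ('top', array([254.9, 205.4]), 0.41, array([0.595, 0.047])) (array([246., 199., 259., 213.]), 0.61) TRI None
amber ('top', array([392.4, 253.9]), 0.74, array([ 0.455, -0.347])) (array([386., 243., 408., 259.]), 0.63) ('scene', array([132.8, 228.5]), 0.65, array([ 0.468, -0.347])) (array([119., 209., 140., 236.]), 0.92) TRI [ 0.455 -0.353 -0.019]
white ('top', array([344.1, 267.1]), 0.63, array([ 0.417, -0.209])) (array([340., 257., 355., 276.]), 0.49) ('scene', array([187.6, 199.5]), 0.7, array([ 0.42 , -0.206])) (array([175., 180., 194., 206.]), 0.76) TRI [ 0.417 -0.208 -0.003]
rack ('top', array([187.8, 220.1]), 0.79, array([0.552, 0.242])) (array([157., 188., 219., 253.]), 0.62) ('scene', array([368.9, 215.7]), 0.58, array([0.592, 0.218])) (array([138., 263., 179., 306.]), 0.69) TRI [ 0.554  0.252 -0.074]
orange ('top', array([186.6, 221.4]), 0.49, array([0.548, 0.244])) (array([174., 216., 198., 224.]), 0.58) ('scene', array([373.1, 201.8]), 0.86, array([0.56 , 0.241])) (array([356., 186., 391., 204.]), 0.55) TRI [ 0.549  0.249 -0.013]
orange_end ('top', array([192.4, 223
[... 807 characters left out ...]
([372.1, 182.9]), 0.65, array([ 0.66 , -0.293])) (array([364., 168., 393., 193.]), 0.96) ('scene', array([164.9, 291.5]), 0.71, array([ 0.651, -0.291])) (array([137., 263., 177., 308.]), 0.66) TRI [ 0.658 -0.289  0.016]
wash_bottle ('top', array([333. , 155.1]), 0.85, array([ 0.742, -0.181])) (array([318., 136., 352., 173.]), 0.87) ('scene', array([220.7, 309.9]), 0.86, array([ 0.726, -0.18 ])) (array([199., 260., 238., 328.]), 0.59) TRI [ 0.736 -0.178  0.028]
calculator ('top', array([265.3, 254.2]), 0.6, array([0.454, 0.017])) (array([249., 200., 260., 215.]), 0.73) ('scene', array([277.2, 189.6]), 0.69, array([0.453, 0.021])) (array([242., 170., 311., 212.]), 0.92) TRI [0.454 0.019 0.002]
```

Run:
```python
from h import *
np.set_printoptions(precision=3,suppress=True)
for n,boxes in [('top',dict(dropper=(240,195,268,218),amber=(380,238,412,264),white=(335,255,360,280),slides=(155,185,220,256),reader=(232,118,278,180))),('scene',dict(dropper=(296,205,316,238),amber=(114,204,142,238),white=(172,175,198,208),reader=(305,215,360,262)))]:
    z=np.load(f'/tmp/{n}0.npz'); im=z['im'];d=z['d']; p=cloud(n,d)
    for k,(a,b,c,e) in boxes.items():
        q=p[b:e,a:c].reshape(-1,3); q=q[~np.isnan(q[:,0])]
        q=q[q[:,2]>0.012]
        print(n,k,len(q),'min',q.min(0),'max',q.max(0),'med',np.median(q,0))
    big=cv2.resize(im[180:262,150:280] if n=='top' else im[150:310,290:400],None,fx=6 if n=='top' else 4,fy=6 if n=='top' else 4,interpolation=cv2.INTER_CUBIC)
    big=cv2.resize(big,None,fx=min(1,780/big.shape[1],590/big.shape[0]),fy=min(1,780/big.shape[1],590/big.shape[0]))
    cv2.imwrite(f'pics/crop_{n}.png',big[:,:,::-1])
# reader plane fit from top: points z>.15
z=np.load('/tmp/top0.npz');p=cloud('top',z['d'])[118:180,232:278].reshape(-1,3)
q=p[(p[:,2]>0.15)]; print(len(q))
import sys
for lo in (0.15,):
    c=q.mean(0);u,s_,vt=np.linalg.svd(q-c);print(c,s_,vt)
rect=cv2.minAreaRect((q[:,:2]*1000).astype(np.float32));print(rect)
s=env.observe();print(R.from_quat(s['orientation']).as_matrix())
```

```text
top dropper 109 min [0.571 0.036 0.013] max [0.6   0.064 0.087] med [0.584 0.049 0.056]
top amber 248 min [ 0.447 -0.37   0.012] max [ 0.489 -0.326  0.085] med [ 0.468 -0.342  0.053]
top white 224 min [ 0.398 -0.226  0.017] max [ 0.439 -0.184  0.084] med [ 0.419 -0.202  0.054]
top slides 780 min [0.455 0.166 0.012] max [0.647 0.319 0.048] med [0.549 0.242 0.02 ]
top reader 1471 min [ 0.676 -0.006  0.012] max [0.772 0.093 0.269] med [0.72  0.043 0.231]
scene dropper 329 min [0.575 0.012 0.012] max [0.74  0.067 0.258] med [0.598 0.044 0.065]
scene amber 452 min [ 0.451 -0.369  0.012] max [ 0.491 -0.325  0.083] med [ 0.478 -0.343  0.051]
scene white 397 min [ 0.404 -0.226  0.012] max [ 0.442 -0.182  0.083] med [ 0.429 -0.203  0.051]
scene reader 1505 min [0.586 0.011 0.012] max [0.775 0.188 0.266] med [0.745 0.044 0.248]
897
[0.727 0.044 0.245] [0.697 0.554 0.194] [[-0.847  0.114 -0.52 ]
 [-0.12  -0.993 -0.023]
 [-0.518  0.042  0.854]]
((732.5746459960938, 44.2063102722168), (67.01412200927734, 79.63372039794922), 83.0570297241211)
[[-0.    -0.968  0.251]
 [-0.     0.251  0.968]
 [-1.     0.    -0.   ]]
```

View pics/crop_top.png

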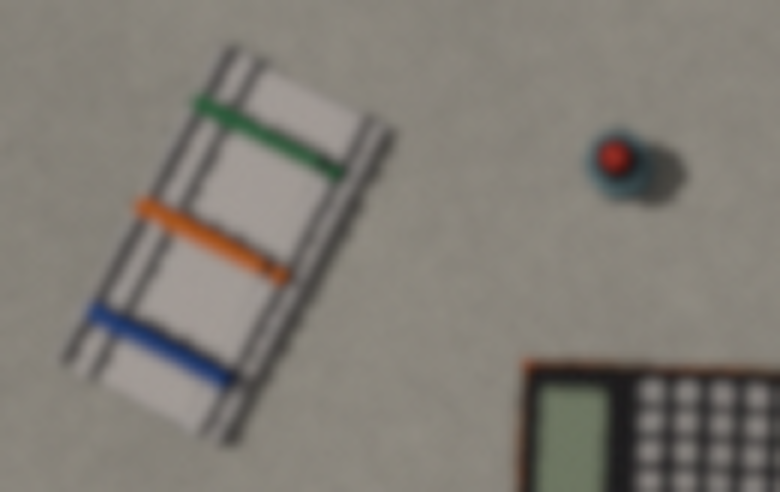

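View pics/crop_scene.png

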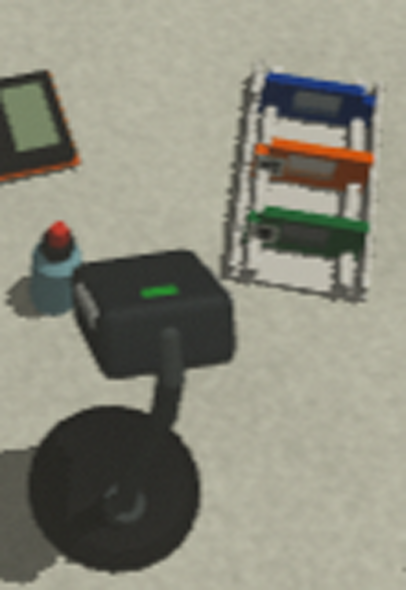

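>>> servo_tool(steps=[0.088,-0.136,0,0,91.8,0.088,-0.136,0,0,91.8,0.088,-0.136,0,0,91.8,0.088,-0.136,0,0,91.8,0.088,-0.136,0,0,91.8,0.088,-0.136,0,0,91.8,0.088,-0.136,0,0,91.8,0.088,-0.136,0,0,91.8,0.088,-0.136,0,0,91.8,0.088,-0.136,0,0,91.8,0.088,-0.136,0,0.02,91.8,0.088,-0.136,0,0.02,91.8])

```text
t: 3.55
tcp_pos: [0.4216, 0.2152, 0.2284]
orientation: [-0.47, 0.524, 0.476, 0.527]
wrist_force: [0.8, 0.3, -0.6]
width: 0.0916
```

Run:
```python
from h import *
from scipy.optimize import least_squares
np.set_printoptions(precision=4,suppress=True)
def fit(k,boxes,r,lo,hi):
    Q=[]
    for n,(a,b,c,e) in boxes.items():
        z=np.load(f'/tmp/{n}0.npz'); p=cloud(n,z['d'])[b:e,a:c].reshape(-1,3); q=p[(p[:,2]>lo)&(p[:,2]<hi)]; Q.append(q)
        f=lambda x:np.hypot(q[:,0]-x[0],q[:,1]-x[1])-r
        # visible side: start further from camera
        c0=np.median(q,0)[:2]; _,P=cal(n); v=c0-P[:2,3]; v/=np.linalg.norm(v)
        s=least_squares(f,c0+v*r*.7,loss='soft_l1',f_scale=.002); print(k,n,len(q),s.x,np.sqrt(np.mean(s.fun**2)))
fit('dropper',dict(top=(240,195,268,218),scene=(296,205,312,238)),.016,.01,.048)
fit('amber',dict(top=(380,238,412,264),scene=(114,204,142,238)),.022,.01,.05)
fit('white',dict(top=(335,255,360,280),scene=(172,175,198,208)),.022,.01,.05)
print(env.observe()['joint_positions'])
```

```text
dropper top 14 [0.5872 0.0512] 0.001255639559944146
dropper scene 87 [0.5863 0.0535] 0.0006559127520262421
amber top 94 [ 0.4678 -0.3502] 0.0016220208013982159
amber scene 218 [ 0.4671 -0.3476] 0.0010897813239103783
white top 70 [ 0.4174 -0.2069] 0.0017301824004066393
white scene 192 [ 0.4172 -0.2045] 0.0012130200598584738
[-0.2975  0.1601 -0.2458  1.9839  0.0342  1.0002  0.9067]
```

>>> servo_tool(steps=[0.11,-0.11,0,0.02,91.8,0.11,-0.11,0,0.02,91.8,0.11,-0.11,0,0,91.8,0.11,-0.11,0,0,91.8,0.11,-0.11,-0.05,0,91.8,0.11,-0.11,-0.05,0,91.8,0,0,0,0,91.8])

```text
t: 4.13
tcp_pos: [0.5962, 0.0318, 0.2067]
orientation: [0.506, -0.492, -0.505, -0.498]
wrist_force: [1.1, -0.8, -0.6]
width: 0.0918
```

Run:
```python
from h import *
np.set_printoptions(precision=4,suppress=True)
im,d,s=snap('wrist','w1')
print(s['tcp_pos'],R.from_quat(s['orientation']).as_matrix(),s['joint_positions'])
print(find_in('wrist','dropper')[:2],tip_of('wrist','dropper')[:2])
p=cloud('wrist',d,s)
q=p[(abs(p[...,0]-.587)<.03)&(abs(p[...,1]-.052)<.03)&(p[...,2]<.1)&(p[...,2]>.01)]
print(len(q),q.min(0),q.max(0),np.median(q,0))
for lo,hi in ((.01,.05),(.058,.07),(.07,.09)):
    t=q[(q[:,2]>lo)&(q[:,2]<hi)]
    if len(t):print(lo,len(t),t.min(0),t.max(0))
```

```text
[0.5962 0.0318 0.2067] [[ 0.0066 -0.9998 -0.0204]
 [ 0.0049 -0.0204  0.9998]
 [-1.     -0.0067  0.0048]] [-0.0129  0.3912 -0.1058  1.7248  0.0424  1.0208  1.4586]
[{'rect': [288.7, 168.2, 319.8, 202.2], 'p': 0.97}] [{'xy': [301.2, 181.3], 'p': 0.59}]
891 [0.5717 0.0342 0.0101] [0.6024 0.0655 0.0856] [0.5817 0.0478 0.0559]
0.01 174 [0.5717 0.0342 0.0101] [0.5975 0.0655 0.05  ]
0.058 186 [0.577  0.0397 0.0585] [0.5974 0.06   0.07  ]
0.07 202 [0.5797 0.0416 0.07  ] [0.5964 0.0588 0.0856]
```

View pics/w1.png

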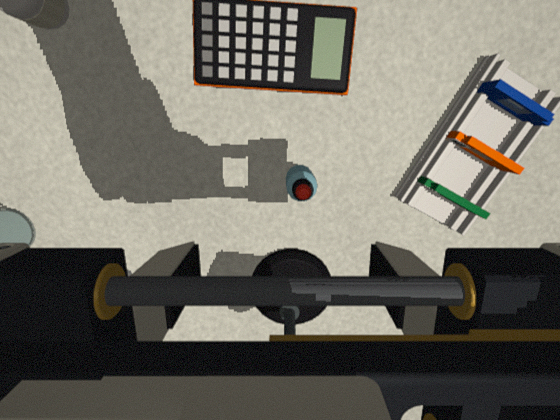

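>>> servo_tool(steps=[-0.036,0.076,0,0,91.8,0,0,0,0,91.8,0,0,-0.14,0,91.8,0,0,-0.14,0,91.8,0,0,-0.14,0,91.8,0,0,0,0,91.8])

```text
t: 4.78
tcp_pos: [0.5818, 0.0737, 0.108]
orientation: [-0.511, 0.48, 0.511, 0.497]
wrist_force: [-1.6, 0.2, -0.1]
width: 0.0916
```

>>> servo_tool(steps=[0,0,0,0,91.8,0,0,0,0,91.8])

```text
t: 4.95
tcp_pos: [0.5803, 0.077, 0.1094]
orientation: [-0.512, 0.479, 0.513, 0.495]
wrist_force: [0.7, -0.1, -0.0]
width: 0.092
```

Run:
```python
from h import *
np.set_printoptions(precision=4,suppress=True)
s=env.observe()
print(s['t'],s['tcp_pos'],R.from_quat(s['orientation']).as_matrix(),s['joint_vel'])
```

```text
4.95 [0.5803 0.077  0.1094] [[ 0.0143 -0.9986 -0.0507]
 [ 0.0188 -0.0504  0.9986]
 [-0.9997 -0.0152  0.018 ]] [-0.0122 -0.031  -0.0117 -0.021  -0.0024  0.0161  0.0014]
```

>>> servo_tool(steps=[0.012,-0.05,0,-0.005,91.8,0.012,-0.05,0,-0.005,91.8,0,0,0,0,91.8,0,0,0,0,91.8])

```text
t: 5.28
tcp_pos: [0.5913, 0.0508, 0.1173]
orientation: [-0.506, 0.484, 0.502, 0.507]
wrist_force: [-1.0, -0.3, 0.7]
width: 0.0915
```

```bash
cat > st.py <<'E'
from h import *
np.set_printoptions(precision=4,suppress=True)
s=env.observe()
m=R.from_quat(s['orientation']).as_matrix()
print('t',s['t'],'p',s['tcp_pos'],'q',s['joint_positions'],'v',np.abs(s['joint_vel']).max())
print('x',m[:,0],'y',m[:,1],'z',m[:,2],'jawdeg',np.degrees(np.arctan2(m[1,2],m[0,2])),'gp',s['tcp_pos']-.019*m[:,0],'F',s['wrist_force'],'w',s['width'])
open('/tmp/log.txt','a').write(repr([list(s['joint_positions']),list(s['tcp_pos']),list(s['orientation'])])+'\n')
E
python3 st.py
```

```text
t 5.2833 p [0.5913 0.0508 0.1173] q [-0.0318  0.4815 -0.1143  1.8215  0.0511  0.8134  1.4213] v 0.033652047102292366
x [ 0.0262  0.0194 -0.9995] y [-0.9995 -0.0174 -0.0266] z [-0.0179  0.9997  0.0189] jawdeg 91.02404968439849 gp [0.5908 0.0505 0.1363] F [-1.0006 -0.3383  0.655 ] w 0.09150807381515216
```

>>> servo_tool(steps=[-0.01,0,-0.1,0,91.8,-0.01,0,-0.1,0,91.8,0,0,-0.1,0,91.8,0,0,-0.04,0,91.8,0,0,0,0,91.8,0,0,0,0,91.8])

```text
t: 5.78
tcp_pos: [0.5935, 0.047, 0.0374]
orientation: [-0.508, 0.482, 0.497, 0.512]
wrist_force: [0.1, 0.2, 0.4]
width: 0.092
```

```bash
python3 st.py
```

```text
t 5.7833 p [0.5935 0.047  0.0374] q [-0.0377  0.5948 -0.0999  1.8642  0.0696  0.6424  1.407 ] v 0.005019224890300605
x [ 0.0416  0.0194 -0.9989] y [-0.9991 -0.01   -0.0418] z [-0.0108  0.9998  0.0189] jawdeg 90.61665792173729 gp [0.5927 0.0466 0.0564] F [0.0977 0.1603 0.3812] w 0.09200283843726055
```

>>> servo_tool(steps=[-0.022,0.018,-0.045,0,91.8,0,0,0,0,91.8,0,0,0,0,91.8])

```text
t: 6.03
tcp_pos: [0.5913, 0.0513, 0.03]
orientation: [-0.509, 0.481, 0.495, 0.514]
wrist_force: [1.3, 1.0, 1.2]
width: 0.0919
```

```bash
python3 st.py; python3 -c "
from h import *
snap('wrist','w2')"
```

```text
t 6.0333 p [0.5913 0.0513 0.03  ] q [-0.0472  0.6017 -0.0977  1.876   0.072   0.618   1.3961] v 0.012230906479326701
x [ 0.0472  0.0197 -0.9987] y [-0.9988 -0.0089 -0.0474] z [-0.0098  0.9998  0.0192] jawdeg 90.56348722597244 gp [0.5904 0.0509 0.049 ] F [1.3141 1.0089 1.1581] w 0.09187298105002904
```

View pics/w2.png

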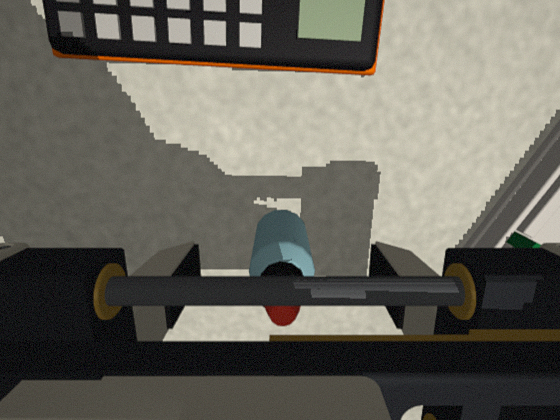

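>>> servo_tool(steps=[-0.016,0,-0.016,0,91.8,0,0,0,0,60,0,0,0,0,25,0,0,0,0,25,0,0,0,0,25,0,0,0,0,25,0,0,0,0,25,0,0,0,0,25], force=10)

```text
t: 6.75
tcp_pos: [0.59, 0.051, 0.0297]
orientation: [-0.51, 0.479, 0.494, 0.516]
wrist_force: [0.3, -0.8, -0.3]
width: 0.0501
```

```bash
python3 st.py
```

```text
t 6.75 p [0.59   0.051  0.0297] q [-0.0474  0.598  -0.0972  1.8847  0.0728  0.607   1.3947] v 0.0028476728358132414
x [ 0.0531  0.02   -0.9984] y [-0.9985 -0.0084 -0.0533] z [-0.0094  0.9998  0.0196] jawdeg 90.54076748841524 gp [0.589  0.0507 0.0486] F [ 0.3227 -0.7794 -0.3053] w 0.05014813616603069
```

>>> servo_tool(steps=[0,0,0,0,25,0,0,0,0,25,0,0,0,0,25,0,0,0,0,25,0,0,0,0,25], force=10)

```text
t: 7.17
tcp_pos: [0.59, 0.051, 0.0296]
orientation: [-0.51, 0.479, 0.494, 0.516]
wrist_force: [0.1, 0.8, 1.5]
width: 0.0318
```

```bash
python3 st.py
```

```text
t 7.1667 p [0.59   0.051  0.0296] q [-0.0474  0.5982 -0.0972  1.8846  0.0728  0.6072  1.3948] v 0.0016812554953303301
x [ 0.0529  0.02   -0.9984] y [-0.9986 -0.0083 -0.053 ] z [-0.0094  0.9998  0.0195] jawdeg 90.53735648202463 gp [0.589  0.0506 0.0485] F [0.0846 0.7961 1.539 ] w 0.03178928016578698
```

>>> servo_tool(steps=[0,0,0.12,0,25,0,0,0.15,0,25,0,0,0.15,0,25,-0.06,-0.08,0.05,0,25,-0.06,-0.13,0,-0.035,25,-0.06,-0.13,0,-0.035,25,-0.06,-0.13,0,-0.035,25,-0.06,-0.13,0,-0.035,25,-0.06,-0.13,0,-0.035,25,-0.06,-0.13,0,-0.035,25,0,0,0,0,25,0,0,0,0,25])

```text
t: 8.17
tcp_pos: [0.4767, -0.1684, 0.1522]
orientation: [-0.319, 0.621, 0.291, 0.654]
wrist_force: [0.6, 1.3, -0.1]
width: 0.0315
```

```bash
python3 st.py
```

```text
t 8.1667 p [ 0.4767 -0.1684  0.1522] q [ 0.2001  0.2721  0.1009  2.0439 -0.0422  0.7667  1.2197] v 0.05741334210972686
x [ 0.0587 -0.0156 -0.9982] y [-0.7778  0.6261 -0.0555] z [0.6258 0.7796 0.0246] jawdeg 51.2455592685791 gp [ 0.4756 -0.1681  0.1712] F [ 0.5516  1.2891 -0.0582] w 0.03145520839378352
```

>>> servo_tool(steps=[-0.026,-0.085,0,-0.036,25,-0.026,-0.085,0,-0.036,25,-0.026,-0.085,0,-0.036,25,-0.026,-0.085,0,-0.036,25,-0.026,-0.085,0,-0.036,25,0,0,0,0,25,0,0,0,0,25,0,0,0,0,25])

```text
t: 8.83
tcp_pos: [0.4463, -0.272, 0.1518]
orientation: [-0.13, 0.685, 0.095, 0.71]
wrist_force: [-0.7, 0.7, -0.1]
width: 0.0316
```

```bash
python3 st.py;python3 -c "
from h import *
snap('wrist','w3')"
```

```text
t 8.8333 p [ 0.4463 -0.272   0.1518] q [ 0.2617  0.3073  0.2602  2.0079 -0.0867  0.7798  0.888 ] v 0.0233637379208889
x [ 0.0425 -0.0431 -0.9982] y [-0.3135  0.948  -0.0543] z [0.9486 0.3152 0.0268] jawdeg 18.381728044234084 gp [ 0.4455 -0.2712  0.1708] F [-0.6791  0.7281 -0.1374] w 0.03160104005709973
```

View pics/w3.png

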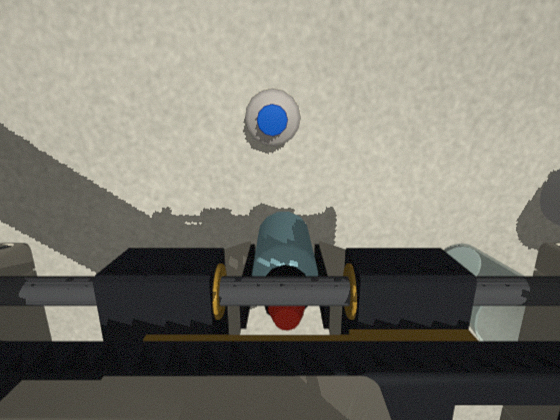

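>>> servo_tool(steps=[-0.012,-0.02,-0.1,0,25,0,0,-0.12,0,25,0,0,-0.12,0,25,0,0,-0.07,0,25,0,0,0,0,25,0,0,0,0,25])

```text
t: 9.38
tcp_pos: [0.4501, -0.2686, 0.0476]
orientation: [-0.137, 0.681, 0.103, 0.712]
wrist_force: [0.3, -0.1, 0.4]
width: 0.0316
```

```bash
python3 st.py
```

```text
t 9.3833 p [ 0.4501 -0.2686  0.0476] q [ 0.3085  0.4809  0.2055  2.064  -0.161   0.5474  0.965 ] v 0.02710928944547718
x [ 0.0508 -0.0394 -0.9979] y [-0.3336  0.9412 -0.0542] z [0.9413 0.3357 0.0347] jawdeg 19.625393312160906 gp [ 0.4492 -0.2678  0.0666] F [ 0.3499 -0.1284  0.4293] w 0.03163474099007647
```

>>> servo_tool(steps=[-0.016,-0.022,-0.03,0,25,-0.016,-0.022,-0.03,0,25,0,0,0,0,25,0,0,0,0,25])

```text
t: 9.72
tcp_pos: [0.4444, -0.28, 0.0345]
orientation: [-0.139, 0.679, 0.104, 0.713]
wrist_force: [0.1, -0.5, -1.0]
width: 0.0315
```

```bash
python3 st.py
```

```text
t 9.7167 p [ 0.4444 -0.28    0.0345] q [ 0.3462  0.5042  0.1923  2.0688 -0.1723  0.5141  1.0054] v 0.018592893098991807
x [ 0.0557 -0.0405 -0.9976] y [-0.3376  0.9396 -0.057 ] z [0.9396 0.34   0.0386] jawdeg 19.89120206111471 gp [ 0.4434 -0.2793  0.0535] F [ 0.0657 -0.5379 -1.028 ] w 0.03152323743108918
```

Lower the last 4–5 mm gently.

>>> servo_tool(steps=[0,0.004,-0.012,0,25,0,0.004,-0.012,0,25,0,0,0,0,25,0,0,0,0,25])

```text
t: 10.05
tcp_pos: [0.4459, -0.2796, 0.0302]
orientation: [-0.14, 0.678, 0.103, 0.714]
wrist_force: [0.1, 1.1, -0.2]
width: 0.0313
```

```bash
python3 st.py
```

```text
t 10.05 p [ 0.4459 -0.2796  0.0302] q [ 0.3464  0.5116  0.1894  2.0714 -0.1763  0.4994  1.0052] v 0.0031566681386482076
x [ 0.0598 -0.0428 -0.9973] y [-0.336   0.9399 -0.0604] z [0.94   0.3387 0.0418] jawdeg 19.8161857932661 gp [ 0.4448 -0.2788  0.0492] F [ 0.1162  1.1222 -0.2168] w 0.03126262862591452
```

>>> servo_tool(steps=[0,0,-0.002,0,36,0,0,0,0,45,0,0,0,0,60,0,0,0,0,70,0,0,0,0,80,0,0,0,0,80])

```text
t: 10.55
tcp_pos: [0.4467, -0.2793, 0.0302]
orientation: [-0.14, 0.678, 0.103, 0.715]
wrist_force: [-1.1, 0.6, 0.1]
width: 0.0649
```

```bash
python3 st.py; python3 -c "
from h import *
snap('wrist','w4')"
```

```text
t 10.55 p [ 0.4467 -0.2793  0.0302] q [ 0.3458  0.5118  0.1888  2.0711 -0.1766  0.4985  1.0053] v 0.0015387672209740098
x [ 0.0608 -0.0429 -0.9972] y [-0.3368  0.9396 -0.061 ] z [0.9396 0.3396 0.0427] jawdeg 19.87148912459668 gp [ 0.4455 -0.2784  0.0492] F [-1.1095  0.6242  0.1135] w 0.06489637583148095
```

View pics/w4.png

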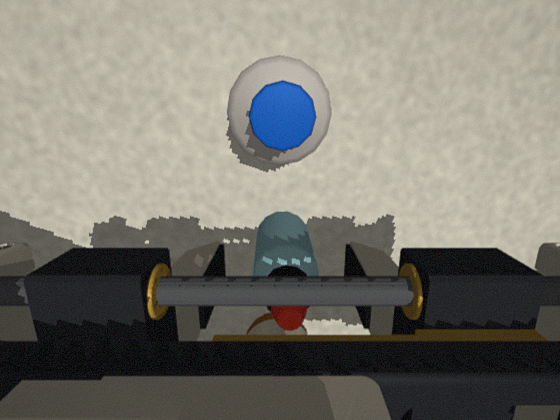

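>>> servo_tool(steps=[0,0,0.1,0,80,0,0,0.15,0,80,0,0,0.15,0,80,0,0,0.15,0,80,0,0.05,0.1,0,80,0.02,0.14,0,-0.036,70,0.02,0.14,0,-0.036,50,0.03,0.14,0,-0.036,50,0.03,0.14,0,-0.036,50,0.03,0.14,0,-0.036,50,0.03,0.14,0,-0.036,50,0.03,0.14,0,-0.036,50])

```text
t: 11.6
tcp_pos: [0.4842, -0.051, 0.201]
orientation: [0.115, 0.681, -0.162, 0.704]
wrist_force: [1.3, -0.8, 0.4]
width: 0.05
```

```bash
python3 st.py
```

```text
t 11.6 p [ 0.4842 -0.051   0.201 ] q [-0.1985  0.1951  0.219   2.0164  0.0359  0.9146 -0.4004] v 2.1821048192685173
x [ 0.0192 -0.0708 -0.9973] y [ 0.3852  0.921  -0.058 ] z [ 0.9226 -0.3831  0.045 ] jawdeg -22.549657110464793 gp [ 0.4838 -0.0496  0.2199] F [ 1.2812 -0.7704  0.3844] w 0.04999296622742944
```

>>> servo_tool(steps=[0.027,0.14,0,-0.01,50,0.027,0.14,0,-0.01,50,0.027,0.14,0,0,50,0.027,0.14,0,0,50,0.027,0.14,0,0,50,0.02,0.08,0,0,50,0,0,0,0,50,0,0,0,0,50,0,0,0,0,50])

```text
t: 12.35
tcp_pos: [0.5225, 0.1645, 0.2011]
orientation: [0.137, 0.677, -0.181, 0.7]
wrist_force: [-0.0, -1.0, 1.0]
width: 0.0499
```

```bash
python3 st.py; python3 -c "
from h import *
snap('wrist','w5'); snap('top','t5')
print(find_in('wrist','orange')[:2],find_in('wrist','orange_end')[:2],tip_of('wrist','orange')[:2],tip_of('wrist','orange_end')[:2])"
```

```text
t 12.35 p [0.5225 0.1645 0.2011] q [-0.4843  0.3191  0.1023  1.8467  0.0444  0.9877 -0.8668] v 0.011899470566580412
x [ 0.0169 -0.0677 -0.9976] y [ 0.4401  0.8964 -0.0534] z [ 0.8978 -0.4381  0.0449] jawdeg -26.011161701005413 gp [0.5222 0.1658 0.2201] F [-0.0118 -1.0488  0.9839] w 0.0498897162775952
[{'rect': [266.6, 58.0, 272.6, 145.9], 'p': 0.83}] [{'rect': [265.3, 117.4, 274.1, 142.0], 'p': 0.56}] [{'xy': [272.3, 101.9], 'p': 0.65}] [{'xy': [271.8, 127.8], 'p': 0.58}, {'xy': [268.8, 103.4], 'p': 0.43}]
```

View pics/w5.png

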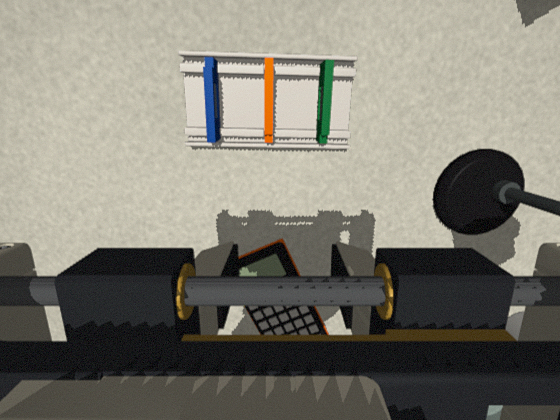

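View pics/t5.png

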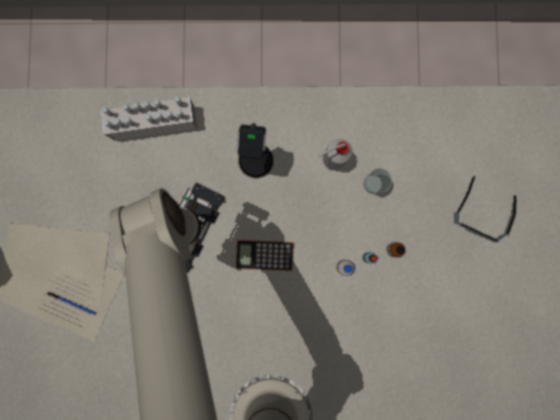

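Run:
```python
from h import *
np.set_printoptions(precision=4,suppress=True)
z=np.load('/tmp/w5.npz'); s=dict(tcp_pos=z['pos'],orientation=z['q']); im=z['im'].astype(int)
p=cloud('wrist',z['d'],s)
m=(im[...,0]>150)&(im[...,2]<90)&(im[...,0]-im[...,2]>90); m[160:]=False
q=p[m]; q=q[~np.isnan(q[:,0])]; print(len(q),q.min(0),q.max(0),np.percentile(q[:,2],[5,50,95]))
t=q[q[:,2]>.035]
r=cv2.minAreaRect((t[:,:2]*1000).astype(np.float32)); print(r,cv2.boxPoints(r))
c=t.mean(0);u,sv,vt=np.linalg.svd(t[:,:2]-c[:2]);print(c,vt,np.degrees(np.arctan2(vt[0,1],vt[0,0])))
a=(t[:,:2]-c[:2])@vt[0]; print(a.min(),a.max(), c[:2]+vt[0]*a.min(), c[:2]+vt[0]*a.max())
# at top edge using pixels with z=.042
for uv in ((269,58),(270,143)): print(atz('wrist',uv,.042,s))
for k,(g) in dict(blue=(im[...,2]>im[...,0]+60),green=(im[...,1]>im[...,0]+40)&(im[...,1]>im[...,2]+20)).items():
    g=g.copy(); g[160:]=False; q=p[g];q=q[q[:,2]>.034]; print(k,len(q),q.mean(0))
big=cv2.resize(z['im'][45:160,170:370],None,fx=4,fy=4,interpolation=cv2.INTER_CUBIC); cv2.imwrite('pics/w5c.png',big[:,:,::-1])
```

```text
705 [0.5307 0.2062 0.005 ] [0.5717 0.2794 0.0447] [0.0326 0.0421 0.0435]
((551.895751953125, 242.09901428222656), (72.98712158203125, 7.250490188598633), 62.91244125366211) [[532.0508 211.2591]
 [538.506  207.9576]
 [571.7407 272.9389]
 [565.2855 276.2404]]
[0.5535 0.2459 0.0423] [[-0.4563 -0.8898]
 [ 0.8898 -0.4563]] -117.1492929913364
-0.032339690934648675 0.040654141877630286 [0.5683 0.2747] [0.535  0.2098]
[0.5685 0.2745 0.042 ]
[0.5354 0.2072 0.042 ]
blue 687 [0.5014 0.2646 0.0421]
green 668 [0.6018 0.2213 0.0419]
```

View pics/w5c.png

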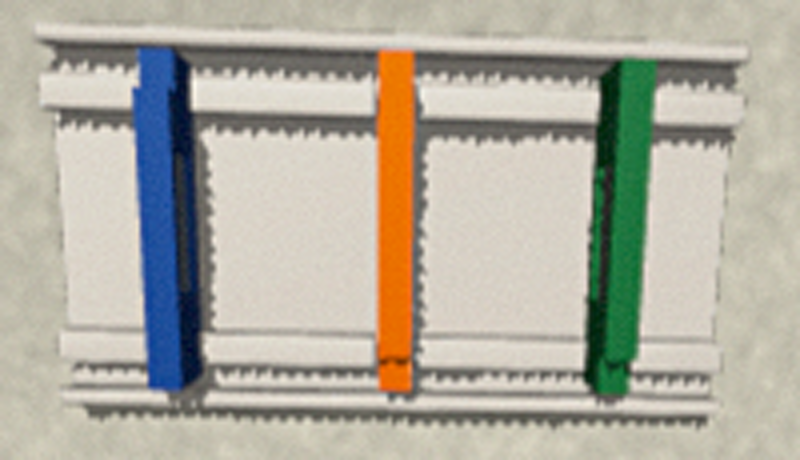

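>>> servo_tool(steps=[0.041,0.098,0,-0.006,40,0.041,0.098,-0.06,0,36,0.041,0.098,-0.06,0,36,0.041,0.09,-0.12,0,36,0,0,-0.06,0,36,0,0,0,0,36,0,0,0,0,36])

```text
t: 13.23
tcp_pos: [0.5683, 0.2565, 0.1264]
orientation: [0.15, 0.673, -0.193, 0.698]
wrist_force: [0.0, -0.0, -1.2]
width: 0.0362
```

```bash
python3 st.py
```

```text
t 13.2333 p [0.5683 0.2565 0.1264] q [-0.5676  0.5356  0.0813  1.7082  0.0347  0.9137 -1.0095] v 0.02179731725405854
x [ 0.0204 -0.0673 -0.9975] y [ 0.4718  0.8803 -0.0498] z [ 0.8815 -0.4696  0.0497] jawdeg -28.048440009840427 gp [0.5679 0.2577 0.1454] F [ 0.0444 -0.0243 -1.1661] w 0.03623538118877279
```

>>> servo_tool(steps=[-0.016,0.016,-0.06,0.005,36,-0.01,0.014,-0.09,0,36,0,0,-0.09,0,36,0,0,0,0,36,0,0,0,0,36,0,0,0,0,36])

```text
t: 13.73
tcp_pos: [0.5665, 0.2586, 0.0738]
orientation: [0.149, 0.67, -0.189, 0.702]
wrist_force: [-0.7, 0.3, -0.3]
width: 0.0361
```

```bash
python3 st.py
python3 - <<'E'
from h import *
np.set_printoptions(precision=4,suppress=True)
im,d,s=snap('wrist','w6'); im=im.astype(int)
p=cloud('wrist',d,s)
m=(im[...,0]>150)&(im[...,2]<90)&(im[...,0]-im[...,2]>90)
q=p[m]; q=q[(q[:,2]>.035)&(q[:,2]<.05)]
print(len(q)); c=np.median(q,0);u,sv,vt=np.linalg.svd(q[:,:2]-c[:2],full_matrices=False);print(c,vt[0])
M=R.from_quat(s['orientation']).as_matrix(); gp=s['tcp_pos']-.019*M[:,0]
rel=(q-s['tcp_pos'])@M; print('tool y',rel[:,1].min(),rel[:,1].max(),'tool z med',np.median(rel[:,2]),np.percentile(rel[:,2],[3,97]))
E
```

```text
t 13.7333 p [0.5665 0.2586 0.0738] q [-0.5718  0.5994  0.0784  1.7448  0.0386  0.8051 -1.0171] v 0.03205125587870336
x [ 0.0297 -0.0658 -0.9974] y [ 0.4654  0.884  -0.0444] z [ 0.8846 -0.4628  0.0569] jawdeg -27.61746836064239 gp [0.5659 0.2599 0.0927] F [-0.6705  0.2742 -0.3086] w 0.036052722899105355
297
[0.5649 0.2684 0.0421] [-0.4452 -0.8954]
tool y -0.007649374744391276 0.01704572477794399 tool z med -0.007452780343804281 [-0.0113 -0.0042]
```

View pics/w6.png

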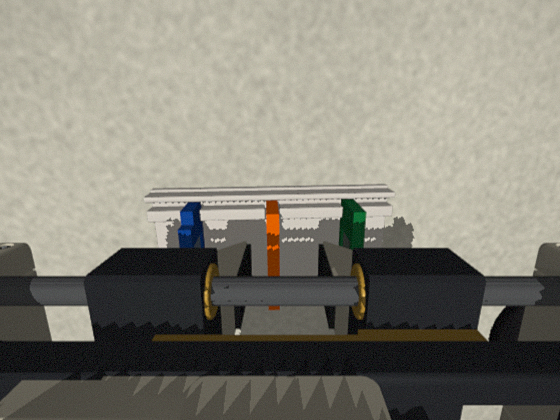

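>>> servo_tool(steps=[-0.012,0.02,-0.04,0,36,-0.012,0.02,-0.06,0,36,0,0,-0.06,0,36,0,0,0,0,36,0,0,0,0,36,0,0,0,0,36])

```text
t: 14.28
tcp_pos: [0.5657, 0.272, 0.0403]
orientation: [0.154, 0.666, -0.187, 0.705]
wrist_force: [-0.3, -0.1, -0.1]
width: 0.036
```

```bash
python3 st.py
cat > sl.py <<'E'
from h import *
import sys
np.set_printoptions(precision=4,suppress=True)
im,d,s=snap('wrist',sys.argv[1]); im=im.astype(int)
p=cloud('wrist',d,s)
m=(im[...,0]>150)&(im[...,2]<90)&(im[...,0]-im[...,2]>90)
q=p[m]; q=q[(q[:,2]>.035)&(q[:,2]<.05)]
print(len(q)); c=np.median(q,0);u,sv,vt=np.linalg.svd(q[:,:2]-c[:2],full_matrices=False);print(c,vt[0])
M=R.from_quat(s['orientation']).as_matrix(); gp=s['tcp_pos']-.019*M[:,0]
rel=(q-s['tcp_pos'])@M; print('tool y',rel[:,1].min(),rel[:,1].max(),'tool z med',np.median(rel[:,2]),np.percentile(rel[:,2],[3,97]))
E
python3 sl.py w7
```

```text
t 14.2833 p [0.5657 0.272  0.0403] q [-0.5896  0.6481  0.0767  1.7546  0.0382  0.7336 -1.0429] v 0.013336576604406588
x [ 0.0423 -0.0584 -0.9974] y [ 0.4679  0.8832 -0.0319] z [ 0.8828 -0.4653  0.0647] jawdeg -27.792906983903464 gp [0.5649 0.2731 0.0592] F [-0.3282 -0.0876 -0.0911] w 0.03601924008234034
62
[0.5673 0.2732 0.0422] [-0.8555  0.5178]
tool y -0.0001753268906028617 0.0037558498776914585 tool z med 0.0009451937084606801 [-0.0026  0.005 ]
```

>>> servo_tool(steps=[-0.016,-0.03,-0.03,0,36,0,0,-0.03,0,36,0,0,0,0,36,0,0,0,0,36,0,0,0,0,36])

```text
t: 14.75
tcp_pos: [0.5631, 0.2638, 0.0265]
orientation: [0.155, 0.665, -0.186, 0.706]
wrist_force: [1.1, 0.6, 0.2]
width: 0.0362
```

```bash
python3 st.py; python3 sl.py w8
```

```text
t 14.75 p [0.5631 0.2638 0.0265] q [-0.5812  0.6589  0.0771  1.7777  0.039   0.695  -1.0376] v 0.0029221755197330348
x [ 0.046  -0.0567 -0.9973] y [ 0.469   0.8828 -0.0285] z [ 0.882  -0.4664  0.0672] jawdeg -27.87002095237168 gp [0.5623 0.2649 0.0454] F [1.0733 0.6365 0.2356] w 0.03620076662082659
66
[0.565  0.2692 0.0422] [ 0.8315 -0.5556]
tool y 0.003268564960084392 0.007043141898983151 tool z med 0.00012389832428956498 [-0.0033  0.004 ]
```

View pics/w8.png

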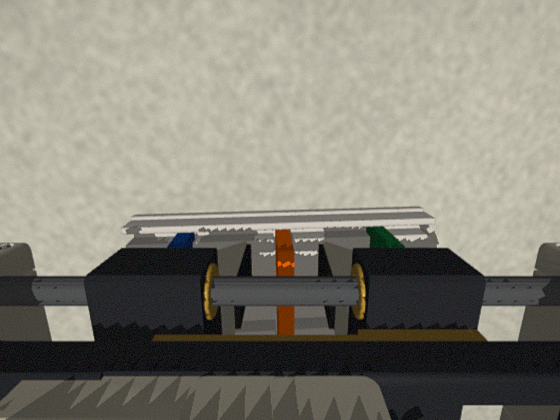

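Run:
```python
from h import *
np.set_printoptions(precision=4,suppress=True)
z=np.load('/tmp/w8.npz'); s=dict(tcp_pos=z['pos'],orientation=z['q']);M=R.from_quat(z['q']).as_matrix()
for uv in ((286,231),(286,234)):
    w=atz('wrist',uv,.042,s); print(w,(w-z['pos'])@M)
print(z['im'][225:275:3,286])
print(cloud('wrist',z['d'],s)[226:275:4,286])
```

```text
[0.5733 0.284  0.042 ] [-0.0162  0.0222  0.0006]
[0.5726 0.2827 0.042 ] [-0.0161  0.0207  0.0006]
[[212 206 196]
 [182 173 162]
 [124  52   0]
 [122  44   0]
 [126  52   0]
 [126  52   0]
 [127  57   0]
 [100  39   0]
 [ 87  36   0]
 [115  46   0]
 [113  43   0]
 [113  47   0]
 [131  51   0]
 [228  93   0]
 [116  49   0]
 [116  46   0]
 [116  45   0]]
[[0.5722 0.2785 0.0201]
 [0.5704 0.274  0.0137]
 [0.57   0.2744 0.0203]
 [0.5697 0.2747 0.0263]
 [0.5693 0.2749 0.0317]
 [0.569  0.2749 0.0365]
 [0.5687 0.2751 0.0414]
 [0.5677 0.2732 0.0414]
 [0.5667 0.2715 0.0416]
 [0.5659 0.2701 0.0427]
 [0.5648 0.2677 0.0418]
 [0.5636 0.2655 0.0413]
 [0.5628 0.2642 0.0425]]
```

>>> servo_tool(steps=[0,0,-0.01,0,36,0,0,0,0,20,0,0,0,0,5,0,0,0,0,5,0,0,0,0,5,0,0,0,0,5,0,0,0,0,5,0,0,0,0,5], force=20)

```text
t: 15.47
tcp_pos: [0.5633, 0.2647, 0.0242]
orientation: [0.155, 0.665, -0.186, 0.706]
wrist_force: [-0.7, 0.1, 0.2]
width: 0.0078
```

```bash
python3 st.py
```

```text
t 15.4667 p [0.5633 0.2647 0.0242] q [-0.5815  0.6627  0.0764  1.7773  0.0386  0.6911 -1.0379] v 0.0022515392793855567
x [ 0.0463 -0.0559 -0.9974] y [ 0.4684  0.8831 -0.0278] z [ 0.8823 -0.4659  0.067 ] jawdeg -27.83547182927208 gp [0.5624 0.2657 0.0432] F [-0.7103  0.13    0.2219] w 0.007834458656567636
```

>>> servo_tool(steps=[0,0,0.04,0,5,0,0,0.06,0,5,0,0,0.08,0,5,0,0,0.12,0,5,0,0,0.12,0,5,0,0,0.12,0,5,0,0,0,0,5,0,0,0,0,5])

```text
t: 16.13
tcp_pos: [0.5617, 0.2626, 0.168]
orientation: [0.155, 0.665, -0.186, 0.706]
wrist_force: [0.8, -0.2, -1.4]
width: 0.0078
```

```bash
python3 st.py; python3 -c "
from h import *
snap('scene','s9');snap('wrist','w9')"
```

```text
t 16.1333 p [0.5617 0.2626 0.168 ] q [-0.5872  0.4655  0.0843  1.7132  0.0424  0.9535 -1.0239] v 0.0638495633618577
x [ 0.0452 -0.0576 -0.9973] y [ 0.4692  0.8826 -0.0297] z [ 0.882  -0.4666  0.0669] jawdeg -27.878789985851505 gp [0.5608 0.2637 0.1869] F [ 0.7698 -0.203  -1.436 ] w 0.007812470789712601
```

View pics/s9.png

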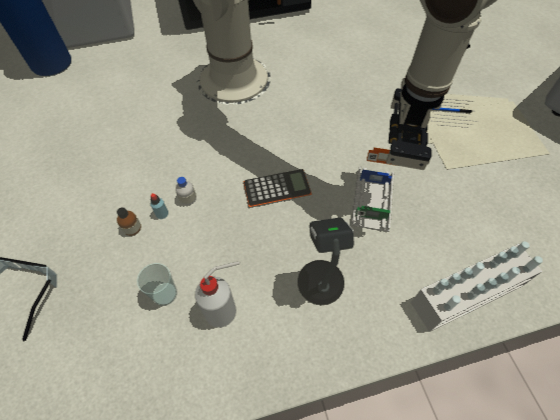

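View pics/w9.png

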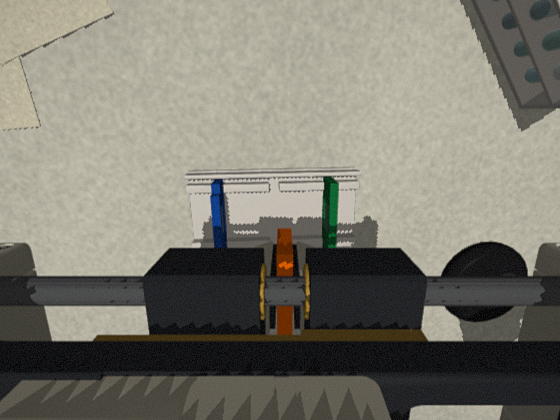

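>>> servo_tool(steps=[-0.03,-0.08,0.1,0.02,5,-0.03,-0.12,0.1,0.02,5,-0.03,-0.13,0.1,0.02,5,-0.03,-0.13,0.1,0.02,5,-0.03,-0.13,0.1,0.02,5,-0.03,-0.13,0.1,0.016,5,-0.03,-0.13,0.1,0,5,-0.03,-0.13,0.1,0,5,0,-0.13,0.1,0,5,0,-0.05,0.1,0,5,0,0,0.1,0,5,0,0,0,0,5])

```text
t: 17.23
tcp_pos: [0.4835, -0.0391, 0.4304]
orientation: [0.018, 0.694, -0.054, 0.718]
wrist_force: [0.3, 0.4, -0.1]
width: 0.0077
```

```bash
python3 st.py
```

```text
t 17.2333 p [ 0.4835 -0.0391  0.4304] q [-0.2097  0.0041  0.1961  1.6919  0.0534  1.4156 -0.1227] v 0.08367789399844147
x [ 0.0309 -0.0531 -0.9981] y [ 0.1022  0.9935 -0.0497] z [ 0.9943 -0.1004  0.0361] jawdeg -5.767942477344048 gp [ 0.4829 -0.0381  0.4494] F [ 0.3116  0.4107 -0.0585] w 0.007723131536343554
```

>>> servo_tool(steps=[0.02,0,0.14,0,5,0.02,0,0.14,0,5,0.02,0,0.14,0,5,0.02,0,0.14,0,5,0.02,0,0.14,0,5,0.02,0,0.14,0,5])

```text
t: 17.73
tcp_pos: [0.5048, -0.0395, 0.6279]
orientation: [0.017, 0.708, -0.056, 0.704]
wrist_force: [1.4, -0.2, -0.5]
width: 0.0078
```

```bash
python3 st.py
```

```text
t 17.7333 p [ 0.5048 -0.0395  0.6279] q [-0.2008  0.1142  0.2201  1.1531  0.0317  1.8846 -0.0749] v 1.3561270110939307
x [-0.0087 -0.0549 -0.9985] y [ 0.1021  0.9932 -0.0555] z [ 0.9947 -0.1024 -0.003 ] jawdeg -5.8760237477253625 gp [ 0.505  -0.0384  0.6469] F [ 1.4361 -0.1837 -0.4794] w 0.0077944426052499825
```

>>> servo_tool(steps=[0.02,0,0.12,0,5,0.02,0,0.12,0,5,0.02,0,0.12,0,5,0.02,0,0.12,0,5])

```text
t: 18.07
tcp_pos: [0.5219, -0.04, 0.7014]
orientation: [0.014, 0.691, -0.056, 0.72]
wrist_force: [0.1, -0.5, -1.0]
width: 0.0079
```

```bash
python3 st.py
```

```text
t 18.0667 p [ 0.5219 -0.04    0.7014] q [-0.4409  0.1956  0.5903  0.9173 -0.0587  2.014   0.0125] v 0.24533050394294753
x [ 0.0382 -0.0612 -0.9974] y [ 0.1     0.9933 -0.0571] z [ 0.9943 -0.0976  0.044 ] jawdeg -5.606308910530594 gp [ 0.5212 -0.0388  0.7204] F [ 0.1326 -0.5319 -1.0054] w 0.007864630402329141
```

>>> servo_tool(steps=[0.02,0,0.06,0,5,0.02,0,0.06,0,5,0.02,0,0.06,0,5,0.02,0,0.06,0,5])

```text
t: 18.4
tcp_pos: [0.537, -0.0383, 0.7205]
orientation: [0.011, 0.674, -0.055, 0.737]
wrist_force: [0.2, 0.1, -0.9]
width: 0.0074
```

```bash
python3 st.py
```

```text
t 18.4 p [ 0.537  -0.0383  0.7205] q [-0.3987  0.2117  0.548   0.8508 -0.0612  2.0144  0.0126] v 0.19617773876615502
x [ 0.0855 -0.0664 -0.9941] y [ 0.095   0.9938 -0.0582] z [ 0.9918 -0.0894  0.0913] jawdeg -5.15325277635142 gp [ 0.5353 -0.0371  0.7394] F [ 0.2244  0.1461 -0.9117] w 0.007380841343879926
```

>>> servo_tool(steps=[0,0,0.1,0,5,0,0,0.1,0,5,0,0,0.1,0,5,0,0,0.1,0,5,0,0,0.1,0,5,0,0,0.1,0,5])

```text
t: 18.9
tcp_pos: [0.5213, -0.0438, 0.7812]
orientation: [0.007, 0.627, -0.056, 0.777]
wrist_force: [-0.1, 0.0, -1.1]
width: 0.0079
```

```bash
python3 st.py
```

```text
t 18.9 p [ 0.5213 -0.0438  0.7812] q [-0.5192  0.1598  0.687   0.782  -0.0609  2.0148  0.0273] v 0.30143130412871155
x [ 0.2081 -0.0781 -0.975 ] y [ 0.0969  0.9936 -0.0589] z [ 0.9733 -0.0822  0.2143] jawdeg -4.826236815687092 gp [ 0.5174 -0.0423  0.7997] F [-0.1051  0.0386 -1.0848] w 0.007876245919555092
```

>>> servo_tool(steps=[0,0,0.1,0,5,0,0,0.1,0,5,0,0,0.1,0,5,0,0,0.1,0,5,0,0,0.1,0,5,0,0,0.1,0,5,0,0,0.1,0,5,0,0,0.1,0,5])

```text
t: 19.57
tcp_pos: [0.5046, -0.0498, 0.8661]
orientation: [0.002, 0.554, -0.059, 0.83]
wrist_force: [0.0, 1.0, -0.6]
width: 0.0075
```

```bash
python3 st.py
```

```text
t 19.5667 p [ 0.5046 -0.0498  0.8661] q [-0.6491  0.1188  0.8407  0.6448 -0.0648  2.0147  0.0435] v 0.23413329212188652
x [ 0.3793 -0.0955 -0.9203] y [ 0.0991  0.9931 -0.0622] z [ 0.92   -0.0676  0.3861] jawdeg -4.201168362759337 gp [ 0.4974 -0.048   0.8836] F [ 0.0119  0.9997 -0.5584] w 0.007464865439625389
```

>>> servo_tool(steps=[0,0,0.1,0,5,0,0,0.1,0,5,0,0,0.1,0,5,0,0,0.1,0,5,0,0,0.1,0,5,0,0,0.1,0,5,0,0,0.1,0,5,0,0,0.1,0,5,0,0,0.1,0,5])

```text
t: 20.32
tcp_pos: [0.4912, -0.054, 0.9545]
orientation: [-0.007, 0.47, -0.063, 0.88]
wrist_force: [-0.8, 0.2, -0.5]
width: 0.0075
```

```bash
python3 st.py
```

```text
t 20.3167 p [ 0.4912 -0.054   0.9545] q [-0.6051  0.1144  0.8378  0.4498 -0.0896  2.0147  0.058 ] v 0.2765315092971454
x [ 0.5495 -0.1174 -0.8272] y [ 0.1035  0.992  -0.0721] z [ 0.8291 -0.046   0.5572] jawdeg -3.174520869141753 gp [ 0.4808 -0.0517  0.9702] F [-0.8258  0.2109 -0.4703] w 0.007524038430854707
```

>>> servo_tool(steps=[0,0,0.1,0,5,0,0,0.1,0,5,0,0,0.1,0,5,0,0,0.1,0,5])

```text
t: 20.65
tcp_pos: [0.4842, -0.0557, 0.9916]
orientation: [-0.011, 0.432, -0.065, 0.899]
wrist_force: [-0.1, 0.7, 0.4]
width: 0.0077
```

```bash
python3 st.py
cat > head.py <<'E'
from h import *
from scipy.optimize import least_squares
np.set_printoptions(precision=4,suppress=True)
Q={}
for n,(a,b,c,e) in dict(top=(230,115,280,180),scene=(300,210,365,270)).items():
    z=np.load(f'/tmp/{n}0.npz'); p=cloud(n,z['d'])[b:e,a:c].reshape(-1,3)
    Q[n]=p[(p[:,2]>.17)&(p[:,0]<.8)&(p[:,0]>.65)&(p[:,1]>-.01)&(p[:,1]<.11)]
def Rh(ps,pt=.7):
    return R.from_euler('ZY',[ps,-pt]).as_matrix()
def sdf(q,x,dims):
    M=Rh(x[3]); l=(q-x[:3])@M; l=l-np.array([dims[0]/2,0,0]); h=np.array(dims)/2
    d=np.abs(l)-h
    return np.linalg.norm(np.maximum(d,0),axis=1)+np.minimum(d.max(1),0)
print(Rh(-.1))
for dims in ((.075,.064,.036),(.036,.075,.064),(.064,.075,.036),(.075,.036,.064)):
  for qs in (('top',),('scene',),('top','scene')):
    q=np.vstack([Q[k] for k in qs])
    s=least_squares(lambda x:sdf(q,x,dims),[.70,.052,.205,-.1],loss='soft_l1',f_scale=.003)
    print(dims,qs,len(q),s.x,np.sqrt(np.mean(sdf(q,s.x,dims)**2)))
E
python3 head.py
```

```text
t 20.65 p [ 0.4842 -0.0557  0.9916] q [-0.5328  0.1204  0.797   0.3549 -0.1148  2.0147  0.0633] v 0.28720212677571094
x [ 0.6176 -0.1264 -0.7763] y [ 0.1067  0.9913 -0.0765] z [ 0.7792 -0.0356  0.6257] jawdeg -2.615472366987978 gp [ 0.4725 -0.0533  1.0064] F [-0.0926  0.7096  0.3968] w 0.007737564818218619
[[ 0.761   0.0998 -0.641 ]
 [-0.0764  0.995   0.0643]
 [ 0.6442  0.      0.7648]]
(0.075, 0.064, 0.036) ('top',) 897 [ 0.7015  0.0479  0.2041 -0.1228] 0.0016556962040509154
(0.075, 0.064, 0.036) ('scene',) 1402 [ 0.7013  0.0493  0.2037 -0.107 ] 0.007928527899153064
(0.075, 0.064, 0.036) ('top', 'scene') 2299 [ 0.7013  0.0492  0.2038 -0.1147] 0.006286992715407567
(0.036, 0.075, 0.064) ('top',) 897 [ 0.733   0.0501  0.2122 -0.1506] 0.009351107306211316
(0.036, 0.075, 0.064) ('scene',) 1402 [ 0.7391  0.0507  0.2176 -0.1448] 0.0076118457743273036
(0.036, 0.075, 0.064) ('top', 'scene') 2299 [ 0.7382  0.0503  0.2167 -0.1521] 0.009201029132019123
(0.064, 0.075, 0.036) ('top',) 897 [ 0.7098  0.0538  0.2104 -0.1367] 0.00225208592080303
(0.064, 0.075, 0.036) ('scene',) 1402 [ 0.7102  0.0541  0.2107 -0.1111] 0.007935119832273099
(0.064, 0.075, 0.036) ('top', 'scene') 2299 [ 0.7101  0.0541  0.2107 -0.1209] 0.006373801306974208
(0.075, 0.036, 0.064) ('top',) 897 [ 0.7102  0.0462  0.1939 -0.126 ] 0.005625912646465734
(0.075, 0.036, 0.064) ('scene',) 1402 [ 0.7093  0.0434  0.1939 -0.0649] 0.006000402807400174
(0.075, 0.036, 0.064) ('top', 'scene') 2299 [ 0.7096  0.0449  0.1938 -0.0948] 0.005871659982002305
```

>>> servo_tool(steps=[0,0.02,-0.06,0,5,0,0.03,-0.1,0,5,0,0.05,-0.12,-0.005,5,0,0.05,-0.12,-0.005,5,0,0.05,-0.12,-0.005,5,0,0.05,-0.12,-0.005,5,0,0.05,-0.12,0,5,0,0.05,-0.12,0,5,0,0.05,-0.12,0,5,0,0.05,-0.12,0,5])

```text
t: 21.48
tcp_pos: [0.4761, 0.0293, 0.7697]
orientation: [0.014, 0.424, -0.099, 0.9]
wrist_force: [0.5, -0.4, 0.4]
width: 0.0078
```

```bash
python3 st.py
```

```text
t 21.4833 p [0.4761 0.0293 0.7697] q [-0.4784 -0.3059  0.0183  1.3914  0.4455  1.5009 -0.5324] v 1.8264711319147733
x [ 0.6208 -0.167  -0.766 ] y [ 0.1901  0.98   -0.0596] z [ 0.7606 -0.1086  0.6401] jawdeg -8.128487107945672 gp [0.4643 0.0325 0.7842] F [ 0.4903 -0.3687  0.3533] w 0.007796262742679268
```

>>> servo_tool(steps=[0.05,0,-0.04,0,5,0.1,0,-0.06,0,5,0.1,0,-0.08,0,5,0.06,0,-0.1,0,5,0,0,0,0,5])

```text
t: 21.9
tcp_pos: [0.555, 0.0223, 0.6958]
orientation: [0.018, 0.424, -0.106, 0.899]
wrist_force: [-0.6, 0.4, -2.5]
width: 0.0081
```

```bash
python3 st.py
```

```text
t 21.9 p [0.555  0.0223 0.6958] q [-0.4668 -0.2272  0.0951  1.5056  0.4362  1.295  -0.551 ] v 0.09279984759085823
x [ 0.6186 -0.1764 -0.7656] y [ 0.2061  0.9768 -0.0585] z [ 0.7582 -0.1216  0.6406] jawdeg -9.113970890147419 gp [0.5432 0.0256 0.7103] F [-0.5581  0.4153 -2.4501] w 0.008142492507715168
```

>>> servo_tool(steps=[0,0.03,-0.06,0,5,0,0.04,-0.1,0,5,0,0.04,-0.12,0,5,0,0.04,-0.12,0,5,0,0.04,-0.12,0,5,0,0.04,-0.12,0,5,0,0.04,-0.12,0,5,0,0,-0.12,0,5,0,0,-0.08,0,5,0,0,0,0,5])

```text
t: 22.73
tcp_pos: [0.5535, 0.0928, 0.4604]
orientation: [0.023, 0.417, -0.106, 0.903]
wrist_force: [-0.4, -0.6, -1.4]
width: 0.0075
```

```bash
python3 st.py
```

```text
t 22.7333 p [0.5535 0.0928 0.4604] q [-0.4615 -0.1974 -0.0496  1.9971  0.6163  0.8926 -0.9922] v 0.05512895046262072
x [ 0.6306 -0.1714 -0.7569] y [ 0.2104  0.9765 -0.0458] z [ 0.747  -0.1304  0.6519] jawdeg -9.897781385419346 gp [0.5416 0.096  0.4748] F [-0.4383 -0.5796 -1.3513] w 0.00747441015353818
```

>>> servo_tool(steps=[0.01,0.01,-0.06,0.004,5,0.01,0.01,-0.1,0.004,5,0.01,0.01,-0.12,0.004,5,0.01,0.01,-0.12,0.004,5,0.01,0,-0.12,0,5,0,0,-0.12,0,5,0,0,-0.12,0,5,0,0,-0.08,0,5,0,0,0,0,5,0,0,0,0,5])

```text
t: 23.57
tcp_pos: [0.5809, 0.1101, 0.2736]
orientation: [0.02, 0.4, -0.078, 0.913]
wrist_force: [0.9, -0.4, 0.5]
width: 0.0078
```

```bash
python3 st.py
```

```text
t 23.5667 p [0.5809 0.1101 0.2736] q [-0.4203  0.039  -0.0863  2.2558  1.1385  0.5029 -1.5944] v 0.017260566571151582
x [ 0.6682 -0.1269 -0.7331] y [ 0.1594  0.9869 -0.0255] z [ 0.7267 -0.0998  0.6797] jawdeg -7.820990501591838 gp [0.5682 0.1126 0.2875] F [ 0.8766 -0.3716  0.5208] w 0.0077628424595506855
```

```bash
python3 -c "
from h import *
snap('scene','s10');snap('top','t10');im=snap('wrist','w10')"
```

```text
(no output)
```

View pics/s10.png

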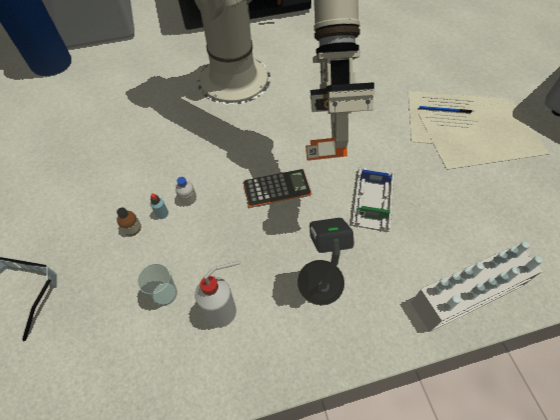

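View pics/t10.png

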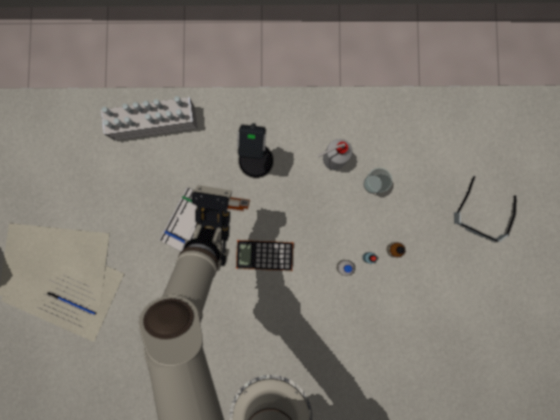

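View pics/w10.png

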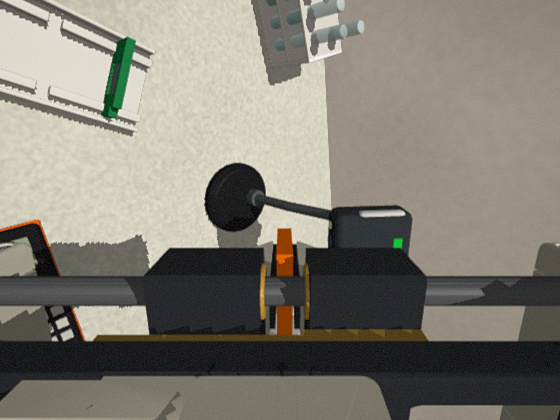

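```bash
cat > lab.py <<'E'
from h import *
import sys
np.set_printoptions(precision=4,suppress=True)
W=np.array([.7013,.0485,.204]); H=R.from_euler('ZY',[-.115,-.7]).as_matrix()
im,d,s=snap('scene',sys.argv[1])
M=R.from_quat(s['orientation']).as_matrix()
pred=s['tcp_pos']+M@[.0045,-.053,.004]
print('pred label',pred,'reader frame',(pred-W)@H,'ang',np.arccos(M[:,2]@H[:,0]),'toolz z ang',np.arccos(M[2,2]),'x up ang',np.arccos(-M[2,0]))
K,P=cal('scene'); c=(pred-P[:3,3])@P[:3,:3]; uv=(K@c)[:2]/c[2]; print('pred px',uv)
a=tip_of('scene','orange_end'); print(a[:2])
for k in a[:1]:
    o,v=ray('scene',k['xy']); u,w=np.round(k['xy']).astype(int); dd=d[w-2:w+3,u-2:u+3]; L=o+v*np.median(dd); print('meas',L,'reader frame',(L-W)@H)
imi=im.astype(int); p=cloud('scene',d)
u,w=uv.astype(int)
q=p[w-14:w+15,u-16:u+45].reshape(-1,3); q=q[(np.abs((q-pred)@M[:,2])<.012)]
# label-face plane: restrict to near-tip region in the tool frame
rel=(q-s['tcp_pos'])@M; k=(rel[:,1]<-.012)&(rel[:,1]>-.07)&(rel[:,0]>-.03)&(rel[:,0]<.03); q=q[k];rel=rel[k]
cc=q.mean(0);n=np.linalg.svd(q-cc,full_matrices=False)[2][2]; n*=np.sign(n[2])
print(len(q),'plane n',n,'ang to reader',np.arccos(n@H[:,0]),'vert',np.arccos(n[2]),'y min(label end)',np.percentile(rel[:,1],[1,99]),'x',np.percentile(rel[:,0],[1,99]),'z',np.median(rel[:,2]))
b=cv2.resize(im[w-40:w+40,u-50:u+50],None,fx=6,fy=6,interpolation=cv2.INTER_CUBIC);cv2.imwrite(f'pics/{sys.argv[1]}c.png',b[:,:,::-1])
E
python3 lab.py s11
```

```text
pred label [0.5784 0.0572 0.2754] reader frame [-0.0481 -0.0055  0.1339] ang 0.05212180421765014 toolz z ang 0.8217931604542109 x up ang 0.7495499682535375
pred px [311.3709 151.8519]
[{'xy': [311.2, 154.2], 'p': 0.8}]
meas [0.5807 0.0563 0.2716] reader frame [-0.0488 -0.0061  0.1295]
501 plane n [ 0.7306 -0.0654  0.6796] ang to reader 0.05104498898730874 vert 0.8235156600201989 y min(label end) [-0.0609 -0.0131] x [-0.018  0.018] z 0.0020931355099552927
```

View pics/s11c.png

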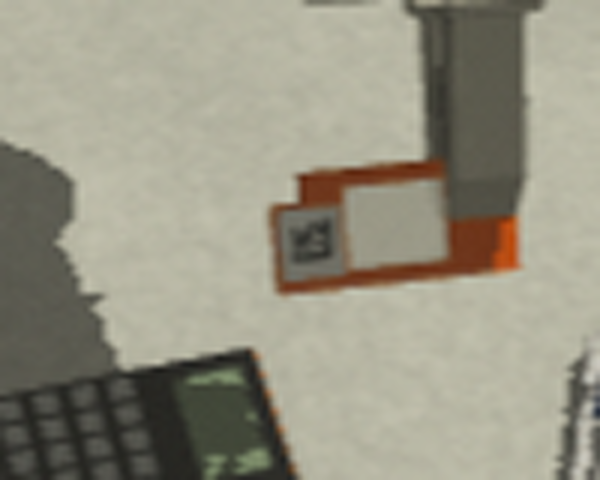

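>>> servo_tool(steps=[0.01,0,-0.06,0,5,0.025,0,-0.09,0,5,0.025,0,-0.09,0,5,0.025,0,-0.09,0,5,0.03,0,-0.08,0,5,0.02,0,-0.04,0,5,0,0,0,0,5,0,0,0,0,5])

```text
t: 24.48
tcp_pos: [0.6234, 0.1147, 0.1727]
orientation: [0.027, 0.389, -0.075, 0.918]
wrist_force: [-0.4, 0.3, -0.8]
width: 0.0075
```

```bash
python3 st.py; python3 lab.py s12
```

```text
t 24.4833 p [0.6234 0.1147 0.1727] q [-0.4215  0.3014 -0.0467  2.2683  1.7718  0.4459 -2.2568] v 0.015059040446732626
x [ 0.6865 -0.1165 -0.7177] y [ 0.1585  0.9873 -0.0087] z [ 0.7096 -0.1078  0.6963] jawdeg -8.638631532585654 gp [0.6104 0.1169 0.1863] F [-0.4027  0.2565 -0.8422] w 0.007538503236430414
pred label [0.6209 0.0614 0.1727] reader frame [-0.0824  0.0036  0.0284] ang 0.07505432865321188 toolz z ang 0.8005816604357541 x up ang 0.7702902508500872
pred px [317.1787 200.5821]
[{'xy': [220.6, 312.4], 'p': 0.67}, {'xy': [317.6, 203.4], 'p': 0.51}]
meas [ 0.7636 -0.1752  0.0907] reader frame [-0.006  -0.2151 -0.1431]
425 plane n [ 0.6987 -0.0727  0.7117] ang to reader 0.0922405457913036 vert 0.7789299206966447 y min(label end) [-0.0607 -0.0124] x [-0.0181  0.0178] z 0.001855389967502606
```

>>> servo_tool(steps=[0.004,-0.004,-0.03,0,5,0.004,-0.004,-0.04,0,5,0.004,0,-0.03,0,5,0,0,0,0,5,0,0,0,0,5])

```text
t: 25.0
tcp_pos: [0.6295, 0.1147, 0.1571]
orientation: [0.03, 0.383, -0.074, 0.92]
wrist_force: [-0.0, 0.1, 0.4]
width: 0.0076
```

```bash
python3 st.py; python3 lab.py s13
```

```text
t 25.0 p [0.6295 0.1147 0.1571] q [-0.4024  0.3456 -0.0616  2.2719  1.9018  0.4658 -2.3913] v 0.01724945444343001
x [ 0.6963 -0.1124 -0.7089] y [ 0.1586  0.9873 -0.0007] z [ 0.7    -0.112   0.7053] jawdeg -9.087218002557515 gp [0.6163 0.1169 0.1705] F [-0.0433  0.0671  0.3616] w 0.007604447475753694
pred label [0.6271 0.0614 0.1567] reader frame [-0.088   0.0043  0.0123] ang 0.0889174397563452 toolz z ang 0.7878838664034261 x up ang 0.7829129687780597
pred px [317.6248 207.3377]
[{'xy': [319.8, 210.9], 'p': 0.74}]
meas [0.6328 0.0647 0.1504] reader frame [-0.088   0.0082  0.0041]
418 plane n [ 0.6976 -0.0658  0.7134] ang to reader 0.09560430078693093 vert 0.7764277851208433 y min(label end) [-0.0609 -0.0123] x [-0.0181  0.018 ] z 0.0018860701222063502
```

>>> servo_tool(steps=[-0.008,-0.02,-0.03,0,5,0,0,0,0,5,0,0,0,0,5,0,0,0,0,5,0,0,0,0,5])

```text
t: 25.52
tcp_pos: [0.6292, 0.111, 0.1542]
orientation: [0.031, 0.38, -0.073, 0.922]
wrist_force: [-0.0, -0.3, -1.0]
width: 0.0075
```

```bash
python3 st.py; python3 lab.py s14; python3 -c "
from h import *
snap('top','t14');snap('wrist','w14')"; python3 st.py
```

```text
t 25.5167 p [0.6292 0.111  0.1542] q [-0.3901  0.351  -0.0666  2.2809  1.9492  0.4711 -2.435 ] v 0.015158715359608567
x [ 0.7005 -0.1105 -0.705 ] y [0.1582 0.9874 0.0025] z [ 0.6959 -0.1133  0.7092] jawdeg -9.244476292842243 gp [0.6159 0.1131 0.1676] F [-0.033  -0.2614 -1.0407] w 0.007548670667478087
pred label [0.6268 0.0577 0.1537] reader frame [-0.0898  0.0006  0.0099] ang 0.09464846958914953 toolz z ang 0.7824865597808165 x up ang 0.788315789737259
pred px [315.7491 208.4406]
[{'xy': [328.3, 214.0], 'p': 0.68}, {'xy': [316.3, 212.6], 'p': 0.53}]
meas [0.5618 0.122  0.0035] reader frame [-0.2416  0.057  -0.0587]
415 plane n [ 0.6857 -0.0861  0.7228] ang to reader 0.10806801022355048 vert 0.7629709654578201 y min(label end) [-0.0607 -0.0127] x [-0.0182  0.018 ] z 0.0018130502087458742
t 25.7167 p [0.629  0.111  0.1537] q [-0.3901  0.3517 -0.0667  2.2812  1.9501  0.4712 -2.4359] v 0.003528768563654032
x [ 0.7001 -0.1105 -0.7054] y [0.1581 0.9874 0.0022] z [ 0.6963 -0.1131  0.7088] jawdeg -9.223524126059255 gp [0.6157 0.1131 0.1671] F [ 0.3105 -0.671  -0.6826] w 0.0077129889559806285
```

View pics/s14.png

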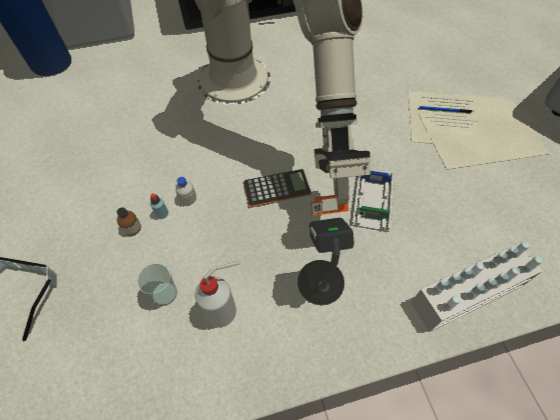

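View pics/t14.png

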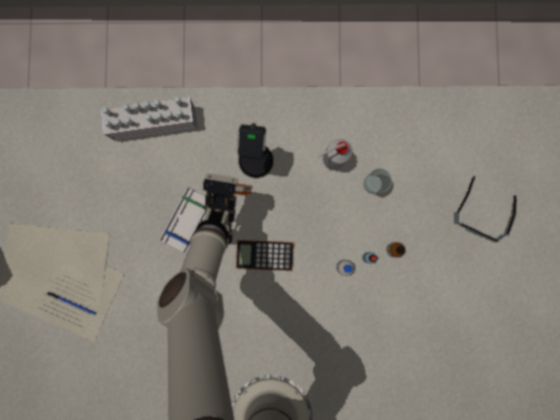

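View pics/w14.png

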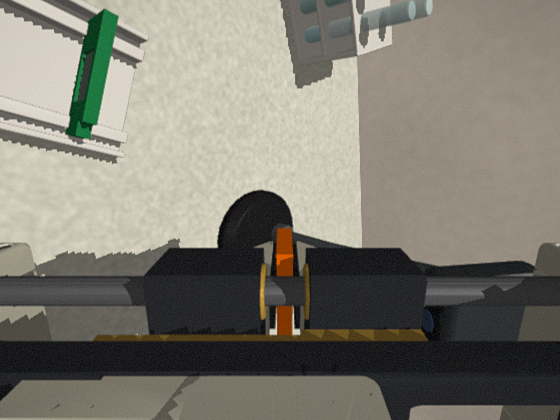

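Run:
```python
from h import *
from scipy.optimize import least_squares
np.set_printoptions(precision=4,suppress=True)
z=np.load('/tmp/s14.npz');p=cloud('scene',z['d']);r={}
for k,(a,b,c,e),rad in (('dropper',(149,190,168,220),.016),('amber',(114,204,142,238),.022),('white',(172,175,198,208),.022)):
    q=p[b:e,a:c].reshape(-1,3);top=np.nanmax(q[:,2]);q=q[(q[:,2]>.01)&(q[:,2]<.048)]
    c0=np.median(q,0)[:2];v=c0-cal('scene')[1][:2,3];v/=np.linalg.norm(v)
    s=least_squares(lambda x:np.hypot(q[:,0]-x[0],q[:,1]-x[1])-rad,c0+v*rad*.7,loss='soft_l1',f_scale=.002);r[k]=s.x;print(k,s.x,top)
print(np.linalg.norm(r['dropper']-r['amber']),np.linalg.norm(r['dropper']-r['white']))
s=env.observe();print(s['t'],np.abs(s['joint_vel']).max(),s['width'])
```

```text
dropper [ 0.4442 -0.2734] 0.08561906911382933
amber [ 0.4671 -0.3476] 0.08305531561224089
white [ 0.4171 -0.2043] 0.08230447635841964
0.07763997956298524 0.07420899004690844
25.7167 0.003528768563654032 0.0077129889559806285
```

Every check is within limits, so I'm handing in.

```bash
python3 -c "
from h import *
print(ticket.hand_in()); s=env.observe(); print(s['t'],s['tcp_pos'],s['width'])"
```

```text
the job is handed in; nothing more can be done
None
the job is handed in; nothing more can be done
```

I handed the job in at about 25.7 s, with the orange slide held in front of the reader and the dropping bottle back between the amber and white bottles. The hand-in gives no verdict, so everything below is from my own last checks.

**What I did**
- **Dropper:** I gripped it by its body, set it down upright and let go.
- **Slide:** I took it by its plain end, about 26 mm from the middle, and lifted it straight out. The moves cannot tilt the tool directly, so I raised the arm until joint 6 reached its end stop. Moving further up then tipped the tool outward, and the tilt stayed on the way back down.

**Last checks**
- **Dropper:** it is 78 mm from the amber bottle and 74 mm from the white one (limit 85 mm), and it looks upright. Amber and white read within about 1 mm of their first positions.
- **Label position:** in the reader's frame it is at about x −90, y +1, z +10 mm, worked out from the measured tool pose.
- **Label angle:** it is about 0.10 rad off square, with its normal about 0.78 rad from vertical and the notched edge up.
- **Steadiness:** the arm was still, the slide was gripped at 20 N, and the wrist force was about 1 N.
- **Other objects:** blue, green, the beaker, the wash bottle and the calculator look unmoved in the pictures. I did not measure them again.

**Disagreements and risks**
- The label detector's best hit in the last picture was wrong, landing on the bench. Its second hit lay about 4 pixels lower than my prediction, so the label may sit a few mm lower than stated, still within limits.
- Joint 7 ended at −2.44 rad against its limit of −2.57, and joint 2 briefly touched −0.306 against −0.31 on the way down.

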